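# Lock the board clamp by feeling its locating pin into the blind hole

## Task

Lock the board clamp: take the orange-handled locating pin out of the grey parking block, put its tip down the slot of the aluminium clamp base and slide it gently along the rail at the bottom until it drops into the unmarked blind hole there. Then push the pin fully home, so that its steel collar sits flat on the base, and let go. Never press or push the pin hard against the base, and leave the roll of tape, the solder spool and the fuse holder where they are.

Things in the scene. Friction and masses are not known exactly. Their poses are not given: they have to be found in the camera images.
- pin: Locating pin, upright in the parking block at the start, 50 to 85 g. Origin at its tip, z up along the pin. Steel shaft 8 mm in diameter, 42 mm long, its last 4 mm tapering to 4.4 mm; above it a steel collar 24 mm in diameter, z = 42 to 46 mm; above that a round orange handle 18 mm in diameter, z = 46 to 82 mm, with thin black rings.
- parking_block: Grey plastic block 50 x 50 x 48 mm, fixed. Origin at the centre of its underside on the bench. In the middle of its top an upright hole 10 mm in diameter and 44 mm deep, in which the pin stands with its collar on the block's top.
- clamp_base: Base of a board clamp: rigid aluminium block fixed to the bench, 64 mm (x) by 156 mm (y) by 48 mm high, flat top (corner screw heads 1 mm proud), a knurled black thumb wheel sticking out 18 mm from its -y end. Origin at the centre of its underside on the bench, z up. A slot runs along its y in the middle of the top. More than 25 N between pin and base (slot walls and rail included) spoils it.
- slot_top (a point): Centre of the slot's mouth, in the plane of the base's top (z = 48 mm). The slot is 11 mm wide (along the base's x) and 60 mm long (along its y, 30 mm either way from here), with upright walls, 28 mm deep. Axes as the base's. Fully home, the pin's collar rests on this top, its tip 42 mm below this point; on the bare rail the collar stands 14 mm above the top.
- rail_mid (a point): Middle of the slot's bottom: a flat, rigid, black steel rail, face at z = 20 mm. Axes as the base's. This is not the hole: the one upright blind hole, 10 mm in diameter, 16 mm deep, 1 mm chamfer, lies on the slot's middle line, its centre anywhere within 19 mm of this point along y; no pose is given for it, it must be felt for.
- tape_roll: Bystander: roll of dark tape, 66 mm in diameter and 19 mm high, lying flat. Origin at the centre of its underside.
- solder_spool: Bystander: blue spool of solder wire, 52 x 71 x 33 mm. Origin at the centre of its underside.
- fuse_holder: Bystander: small red fuse holder, 13 x 36 x 12 mm. Origin at the centre of its underside.
There are look-alikes about, which are no part of the job. Leave any blue look-alike of the pin alone. There is more than one size of the parking_block; the job needs the smaller.

How it is judged:
By the outcome, as a careful person would: the job done as asked, in the order asked, and still so for the second after the job is handed in, with the robot touching nothing.
It also fails if it takes over 58 s, if anything falls off the work surface, if the arm or the gripper's body presses on something with over 40 N, if the wrist force passes 120 N, or if a joint passes its speed limit or range.

## Robot

A 6-joint arm with a two-finger parallel gripper is mounted at the origin on a cart in front of the work surface, level with it; the furniture and walls round the work are solid. World frame = base frame: x ahead of the robot, y to its left, z up, the work surface at z = 0. Lengths are in m, angles in rad, forces in N, time in s.
With the tool pointing down it reaches from about 0.2 to 0.875 m from the base axis. Payload 3.4 kg.
Tool frame: the origin (TCP) lies between the finger pads; the fingertips stand 25 mm ahead of it and the grasp point (between the pads) lies 6 mm ahead of it (r.nose_length is the z of the fingertips in the tool frame, in m); z points along the fingers, x is the direction in which the jaws open and shut, and the axes are right-handed (so a half turn about z gives the same grasp; the last joint's range is limited). The gripper opens to 94 mm and grips with 3 to 60 N. Pads are 16 mm wide; open, the fingers measure 119 mm over their backs; the gripper's body (75 mm by 177 mm) begins 78 mm behind the grasp point.
Start: joints at [1.008, 0.276, 1.505, -0, 1.361, -0.121], TCP at [0.246, 0.52, 0.23] pointing down, gripper open.
Joint ranges: [-2.89, 2.89], [-0.75, 2.08], [0.22, 2.7], [-1.18, 4.32], [0.11, 2.71], [-2.7, 2.7]. Speed limits (rad/s): [2.57, 2.57, 3.14, 3.14, 3.14, 3.14].

## Interface

Orientations are given as a unit quaternion [w, x, y, z].
In Python, from plant import r, gripper_to, inverse_kinematics, vision, models, telemetry gives the robot as it stands. Calls block until the motion is done:
- r.move_to(position, orientation): joint-space move of the TCP to a pose.
- r.move_l(position, rot=None, vel=0.15, guard=None): straight line of the TCP; rot=None keeps the orientation; vel is the mean speed in m/s. With guard (N) it stops when the force on the tool has changed by that much, and returns True; else False.
- r.movej(angles): joint-space move.
- gripper_to(opening, f_grip=None): finger opening in m; f_grip is the grip in N (None keeps the last); returns when the fingers have stopped.
- r.hold(seconds).
- inverse_kinematics(position, orientation): joint angles nearest the present ones, or None.
- vision.snapshot(name): name is "scene" or "side" or "wrist"; returns the picture (420x560x3 uint8, red, green, blue); there is no depth.
- vision.get_calibration(name): a dict with "fx", "fy", "cx", "cy" (pixels), "position" and "orientation" of the camera in the world. Camera axes: x right, y down, z forward; pixel columns grow to the right and rows downward; lengths in m; the calibration is good to about 2 mm. A picture is of the moment at which its call begins: read the wrist's pose just before it. get_calibration takes no time and is no camera call; for the wrist camera it gives the pose at the moment of the call.
A pose or a line that the arm cannot do raises r.PlanningError and nothing moves.
- r.sign_off(): hands the job in, once; it reports no verdict.
Trained networks look in the newest picture that a camera, given by its name, has taken for a name from the list of things; names that differ only in an ending like _2 or _b are one class to them, and where a whole thing is asked for, a point or a joint stands for the part that bears it (a point fixed in the world has none). Each returns a list of dicts, best first, with "score" (0 to 1); they miss things now and then, are a little off and sometimes report something else, mostly with a low value. They report only what shows in the picture. A call takes as long as a camera call. They do not tell look-alikes from the thing itself.
- models.boxes_of(thing, camera): "at" ([x, y, z] in m, in world coordinates, good to about 4 mm: the middle of the surface that is visible of it).
- models.regions_of(thing, camera): "pixels" (420x560 bool, what is visible of it).
- models.mark_of(thing, camera): "at" ([x, y, z] in m, in world coordinates, good to about 4 mm: a listed point, or the origin of a listed thing).
Readings, each from a call of its own:
- telemetry.current_t(): time.
- telemetry.current_joints(): joint angles.
- telemetry.current_dq(): joint speeds.
- telemetry.current_joint_efforts(): joint torques, N m.
- telemetry.current_ee_pos(): TCP position.
- telemetry.current_tool_rot(): TCP orientation.
- telemetry.current_wrist_force(): force on the tool from outside, world axes, zero at the start.
- telemetry.current_torque(): the same for the moment, N m.
- telemetry.current_opening(): finger opening in m.
Only numpy, scipy, OpenCV 4.12 (cv2) and the standard library are available. Lean on these libraries where they do the work, as an engineer would, in place of code of your own. Each camera call takes 0.05 s, during which the arm holds its last target.

## Working session

There is one attempt and no reset: what is moved stays moved. The work goes in short steps, each a Python script; the robot and the scene stay as the last script left them, time stands still between calls to the robot, and variables do not carry over. Pictures are saved under pics/ and viewed, and the job is handed in when it is done.

```bash
mkdir -p pics; ls; python3 - <<'E'
from plant import r, gripper_to, inverse_kinematics, vision, models, telemetry
import cv2,numpy as np
for c in ["scene","side","wrist"]:
    im=vision.snapshot(c); cv2.imwrite(f"pics/{c}0.png",im[:,:,::-1])
    k=vision.get_calibration(c); print(c,k)
    for t in ["pin","parking_block","clamp_base","slot_top"]:
        for d in models.mark_of(t,c)[:3]: print(t,np.round(d["at"],4),round(d["score"],2))
print(telemetry.current_t(), r.nose_length, telemetry.current_tool_rot())
E
```

```text
pics
scene {'fx': 542.1693418171022, 'fy': 542.1693418171022, 'cx': 263.51380509941475, 'cy': 206.4926159680041, 'position': array([-0.14618979,  0.56717594,  0.53093606]), 'orientation': array([ 0.22722485, -0.35983863,  0.77653763, -0.4646228 ])}
pin [0.4159 0.1062 0.0022] 0.96
pin [0.5344 0.1767 0.0008] 0.62
parking_block [ 0.5036  0.1048 -0.0018] 0.8
parking_block [ 3.622e-01 -1.831e-01 -2.000e-04] 0.69
clamp_base [ 0.5362 -0.1294  0.0009] 0.8
side {'fx': 500.0116403041336, 'fy': 500.0116403041336, 'cx': 284.0357938941651, 'cy': 206.30141513176233, 'position': array([0.46958309, 0.80803881, 0.62007548]), 'orientation': array([ 0.01004815, -0.00890669,  0.8838183 , -0.4676376 ])}
pin [ 0.5308  0.1742 -0.0008] 0.75
pin [0.4139 0.1041 0.0028] 0.73
parking_block [ 0.5036  0.1045 -0.0007] 0.83
parking_block [ 3.585e-01 -1.891e-01 -1.000e-04] 0.79
clamp_base [ 0.5427 -0.1276 -0.0024] 0.84
slot_top [ 0.5327 -0.1273  0.045 ] 0.57
slot_top [3.769e-01 2.053e-01 1.000e-04] 0.39
wrist {'fx': 358.9378919789432, 'fy': 358.9378919789432, 'cx': 277.86360198069656, 'cy': 213.7031490342804, 'position': array([0.17002734, 0.55598037, 0.38489923]), 'orientation': array([0.12356996, 0.83531039, 0.52992878, 0.07850165])}
0.75 0.025 [-3.14082853e-05  8.44848991e-01  5.35004835e-01  9.00034061e-05]
```

View pics/scene0.png

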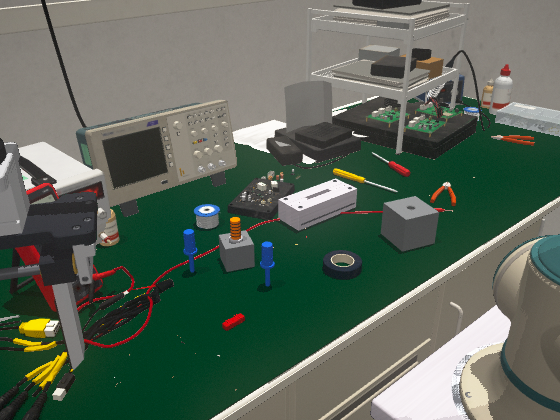

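View pics/side0.png

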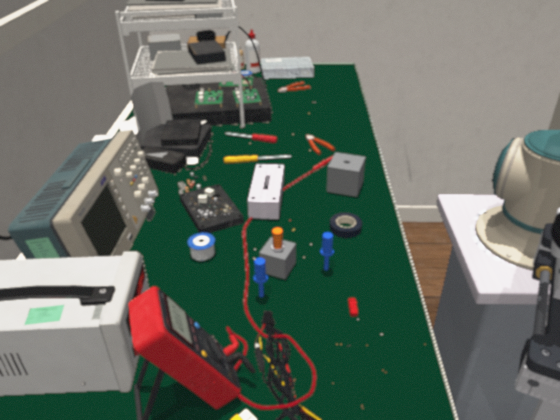

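View pics/wrist0.png

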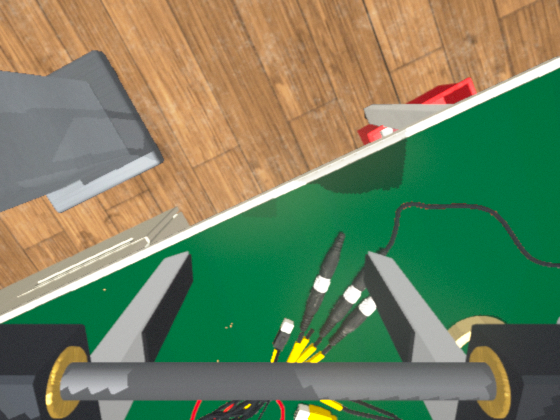

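The orange pin is at about (236,228) in the scene picture, standing in the small block at (0.504,0.105). The blue look-alikes are at (267,262) and (190,248). The base is at (317,202), and the big block (410,222) is not needed. Next I move the wrist camera over the base and then the pin.

```bash
cat > h.py <<'E'
from plant import r, gripper_to, inverse_kinematics, vision, models, telemetry
import cv2,numpy as np
from scipy.spatial.transform import Rotation as R
def quat(yaw): # tool down, x axis at yaw
    M=np.array([[np.cos(yaw),np.sin(yaw),0],[np.sin(yaw),-np.cos(yaw),0],[0,0,-1.]])
    q=R.from_matrix(M).as_quat(); return np.array([q[3],q[0],q[1],q[2]])
def Rm(q): return R.from_quat([q[1],q[2],q[3],q[0]]).as_matrix()
def ray(k,u,v,z):
    d=Rm(k["orientation"])@np.array([(u-k["cx"])/k["fx"],(v-k["cy"])/k["fy"],1]); p=np.array(k["position"]); return p+d*(z-p[2])/d[2]
def proj(k,P):
    c=Rm(k["orientation"]).T@(np.array(P)-k["position"]); return k["fx"]*c[0]/c[2]+k["cx"],k["fy"]*c[1]/c[2]+k["cy"]
E
python3 - <<'E'
from h import *
im=cv2.imread("pics/side0.png"); cv2.imwrite("pics/side0z.png",cv2.resize(im[140:300,190:350],None,fx=3.7,fy=3.7,interpolation=cv2.INTER_CUBIC))
k=vision.get_calibration("wrist"); p=telemetry.current_ee_pos(); Rt=Rm(telemetry.current_tool_rot())
print("cam in tool",Rt.T@(k["position"]-p), "axis in tool",Rt.T@Rm(k["orientation"]))
for y in [-np.pi/2,0,np.pi/2,np.pi]:
  for P in ([.535,-.127,.25],[.504,.105,.25],[.504,.105,.07]):
    q=inverse_kinematics(P,quat(y)); print(y,P,None if q is None else np.round(q,2))
E
```

```text
cam in tool [ 0.00029178 -0.08402293 -0.1543894 ] axis in tool [[ 9.99998598e-01  1.58409876e-03  5.42998271e-04]
 [-1.67346918e-03  9.57145054e-01  2.89604118e-01]
 [-6.09665848e-05 -2.89604620e-01  9.57146363e-01]]
-1.5707963267948966 [0.535, -0.127, 0.25] [-0.36  0.23  1.52 -0.    1.39  1.21]
-1.5707963267948966 [0.504, 0.105, 0.25] [ 0.07  0.17  1.59 -0.    1.37  1.64]
-1.5707963267948966 [0.504, 0.105, 0.07] [ 0.07  0.33  1.87 -0.    0.94  1.64]
0 [0.535, -0.127, 0.25] [-0.36  0.23  1.52 -0.    1.39 -0.36]
0 [0.504, 0.105, 0.25] [ 0.07  0.17  1.59 -0.    1.37  0.07]
0 [0.504, 0.105, 0.07] [ 0.07  0.33  1.87 -0.    0.94  0.07]
1.5707963267948966 [0.535, -0.127, 0.25] [-0.36  0.23  1.52 -0.    1.39 -1.93]
1.5707963267948966 [0.504, 0.105, 0.25] [ 0.07  0.17  1.59 -0.    1.37 -1.5 ]
1.5707963267948966 [0.504, 0.105, 0.07] [ 0.07  0.33  1.87 -0.    0.94 -1.5 ]
3.141592653589793 [0.535, -0.127, 0.25] None
3.141592653589793 [0.504, 0.105, 0.25] None
3.141592653589793 [0.504, 0.105, 0.07] None
```

View pics/side0z.png

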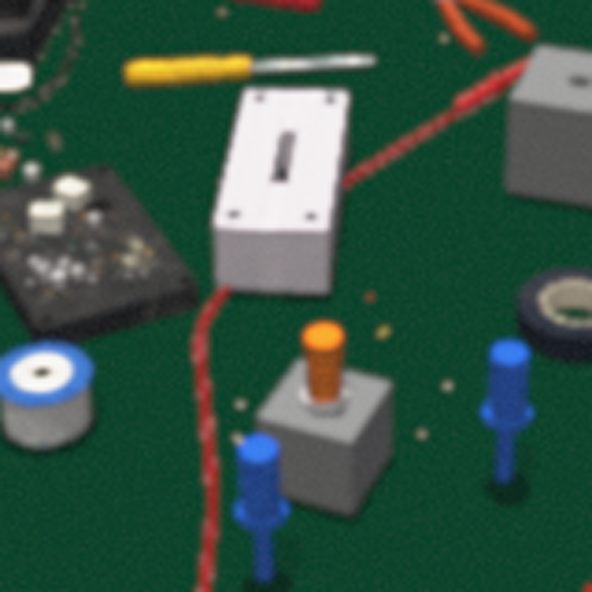

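```bash
python3 - <<'E'
from h import *
k=vision.get_calibration("side")
a=ray(k,268.4,175.9,.048);b=ray(k,265.7,189.2,.048);print("slot ends",a,b,"mid",(a+b)/2,"yaw",np.arctan2(b[1]-a[1],b[0]-a[0])-np.pi/2)
for uv in [(240,380),(150,215),(135,390)]: print(uv,ray(k,*uv,0))
yaw=0.0
gripper_to(.05,10)
r.move_to([.525,-.122,.25],quat(yaw))
print(telemetry.current_t())
k=vision.get_calibration("wrist"); im=vision.snapshot("wrist"); cv2.imwrite("pics/w1.png",im[:,:,::-1])
for t in ["clamp_base","slot_top","rail_mid"]:
    for d in models.mark_of(t,"wrist")[:2]: print(t,np.round(d["at"],4),round(d["score"],2))
np.save("k1.npy",k,allow_pickle=True)
print(telemetry.current_t(),telemetry.current_ee_pos())
E
```

```text
slot ends [ 0.53411203 -0.15295536  0.048     ] [ 0.53706369 -0.09727557  0.048     ] mid [ 0.53558786 -0.12511546  0.048     ] yaw -0.05296183269127264
(240, 380) [0.55134626 0.34867184 0.        ]
(150, 215) [ 0.7869719  -0.06645094  0.        ]
(135, 390) [7.00641384e-01 3.68286981e-01 1.11022302e-16]
4.0583
clamp_base [ 5.393e-01 -1.362e-01  3.000e-04] 0.7
slot_top [ 0.5366 -0.1354  0.0511] 0.75
slot_top [ 0.5405 -0.1291  0.0223] 0.58
rail_mid [ 0.5396 -0.1282  0.0254] 0.83
4.2583 [ 0.52513815 -0.12140146  0.24998806]
```

View pics/w1.png

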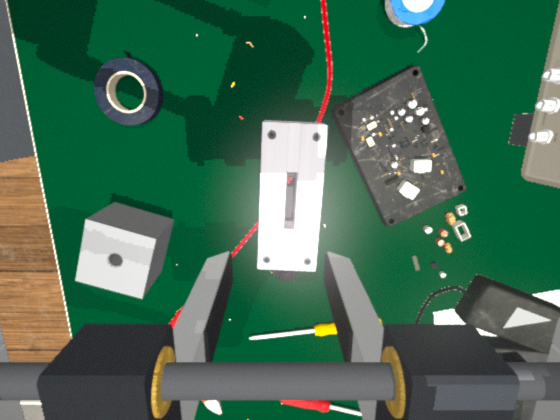

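```bash
python3 - <<'E'
from h import *
im=cv2.imread("pics/w1.png"); cv2.imwrite("pics/w1z.png",cv2.resize(im[115:280,240:345],None,fx=3.6,fy=3.6,interpolation=cv2.INTER_CUBIC))
k=np.load("k1.npy",allow_pickle=True).item()
# base top by contrast: sub-pixel slot
g=im.astype(int).sum(2)
for row in range(165,240,5): print(row,g[row,278:306])
E
```

```text
165 [718 722 724 722 725 721 723 721 716 715 727 728 729 727 719 723 723 726
 719 717 701 715 723 724 721 727 725 730]
170 [722 725 724 723 723 727 722 718 708 719 725 728 727 727 723 719 725 726
 722 718 702 718 724 723 724 727 732 733]
175 [765 765 765 765 765 765 765 765 753 533 486 479 482 478 471 464 466 443
 493 577 684 720 727 728 728 732 735 733]
180 [765 765 765 765 765 765 765 765 738 540 504 516 478 424 397 392 394 444
 522 667 737 749 748 748 748 751 752 751]
185 [765 765 765 765 765 765 765 764 641 448 405 406 414 419 410 399 416 492
 599 761 765 765 765 765 765 765 765 765]
190 [765 765 765 765 765 765 765 757 564 515 508 510 505 509 495 439 437 519
 690 765 765 765 765 765 765 765 765 765]
195 [765 765 765 765 765 765 765 755 559 524 511 512 515 516 496 465 469 573
 756 765 765 765 765 765 765 765 765 765]
200 [765 765 765 765 765 765 765 714 542 516 524 517 516 509 501 473 499 602
 761 765 765 765 765 765 765 765 765 765]
205 [765 765 765 765 765 765 763 638 533 515 519 527 515 502 503 488 539 686
 765 765 765 765 765 765 765 765 765 765]
210 [765 765 765 765 765 765 756 582 521 521 521 525 523 516 514 509 590 756
 765 765 765 765 765 765 765 765 765 765]
215 [765 765 765 765 765 765 751 565 524 518 524 523 521 480 455 505 612 763
 765 765 765 765 765 765 765 765 765 765]
220 [765 765 765 765 765 765 696 522 497 476 486 475 484 477 477 546 676 765
 765 765 765 765 765 765 765 765 765 765]
225 [765 765 765 765 765 762 656 602 596 604 607 616 609 612 618 640 751 765
 765 765 765 765 765 765 765 765 765 765]
230 [765 765 765 765 765 765 765 765 765 765 765 765 765 765 765 765 765 765
 765 765 765 765 765 765 765 765 765 765]
235 [765 765 765 765 765 765 765 765 765 765 765 765 765 765 765 765 765 765
 765 765 765 765 765 765 765 765 765 765]
```

View pics/w1z.png

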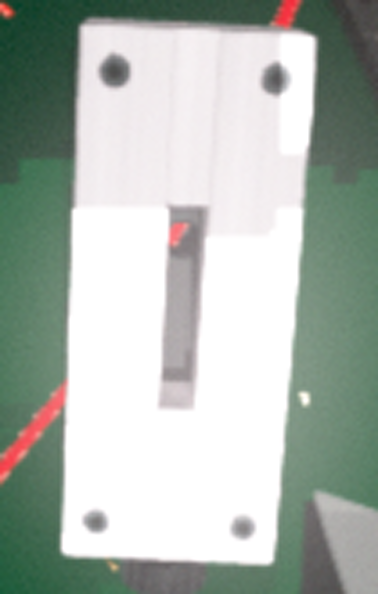

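```bash
python3 - <<'E'
from h import *
k=np.load("k1.npy",allow_pickle=True).item()
f=lambda u,v: ray(k,u,v,.048)
c=[f(240+x/3.6,115+y/3.6) for x,y in [(169,206),(208,207),(159,406),(194,408)]]
for q in c: print(np.round(q,4))
m=sum(c)/4; d=(c[0]+c[1]-c[2]-c[3])/2
print("mid",m,"len",np.linalg.norm(d),"yaw",np.arctan2(d[1],d[0])-np.pi/2)
# outline top corners
o=[f(240+x/3.6,115+y/3.6) for x,y in [(81,24),(316,37),(62,556),(273,562)]]
d=(o[0]+o[1]-o[2]-o[3])/2
print("outline mid",sum(o)/4,np.linalg.norm(d),"yaw",np.arctan2(d[1],d[0])-np.pi/2)
E
```

```text
[ 0.5352 -0.1007  0.048 ]
[ 0.5461 -0.101   0.048 ]
[ 0.5329 -0.1596  0.048 ]
[ 0.5431 -0.1602  0.048 ]
mid [ 0.53933382 -0.13036536  0.048     ] len 0.0591129938675836 yaw -0.04466136480931304
outline mid [ 0.53928583 -0.13089376  0.048     ] 0.1554405711774011 yaw -0.04369942613494748
```

Base: slot centre about (0.539,-0.130), yaw -0.044, and slot and outline agree. Now over to the pin.

```bash
python3 - <<'E'
from h import *
r.move_to([.504,.105,.2],quat(-.044))
k=vision.get_calibration("wrist"); im=vision.snapshot("wrist"); cv2.imwrite("pics/w2.png",im[:,:,::-1])
for t in ["pin","parking_block"]:
    for d in models.mark_of(t,"wrist")[:3]: print(t,np.round(d["at"],4),round(d["score"],2))
np.save("k2.npy",k,allow_pickle=True)
hsv=cv2.cvtColor(im,cv2.COLOR_RGB2HSV); m=cv2.inRange(hsv,(5,150,120),(22,255,255))
n,l,s,c=cv2.connectedComponentsWithStats(m)
for i in range(1,n):
    if s[i,4]>60: print(s[i],c[i])
print(telemetry.current_t(),telemetry.current_ee_pos(),telemetry.current_opening())
E
```

```text
pin [0.5309 0.1847 0.0141] 0.9
pin [0.4074 0.1003 0.0216] 0.76
parking_block [ 0.5043  0.0991 -0.0024] 0.92
[270 204  18  13  62] [279.01612903 209.51612903]
[156 347  18  71 437] [163.11899314 379.12128146]
5.3333 [0.50477989 0.10370525 0.20037953] 0.05000966336273121
```

View pics/w2.png

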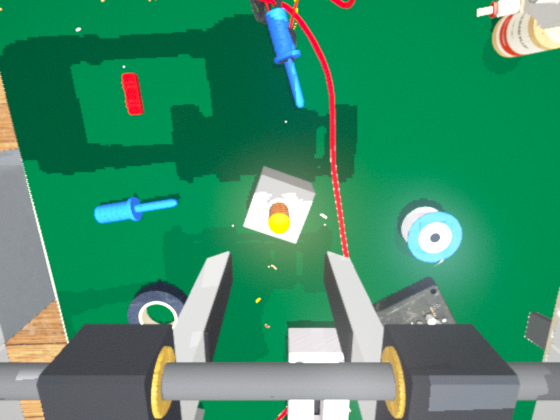

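```bash
python3 - <<'E'
from h import *
im=cv2.imread("pics/w2.png"); cv2.imwrite("pics/w2z.png",cv2.resize(im[160:250,235:325],None,fx=6,fy=6,interpolation=cv2.INTER_CUBIC))
k=np.load("k2.npy",allow_pickle=True).item()
hsv=cv2.cvtColor(im,cv2.COLOR_BGR2HSV); m=cv2.inRange(hsv,(22,150,200),(35,255,255))
n,l,s,c=cv2.connectedComponentsWithStats(m)
for i in range(1,n):
    if s[i,4]>60: print(s[i],c[i],ray(k,*c[i],.088))
E
```

```text
[269 213  21  20 341] [278.80351906 222.49266862] [0.50640651 0.10112468 0.088     ]
[154 352  10  35  98] [158.57142857 365.46938776] [ 0.3938823  -0.02830922  0.088     ]
```

View pics/w2z.png

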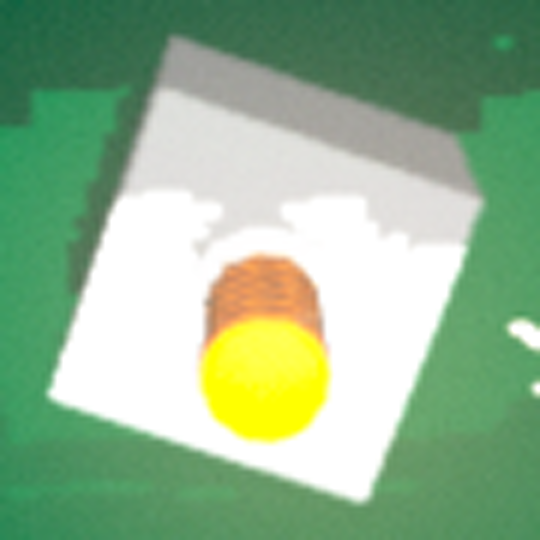

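```bash
python3 - <<'E'
from h import *
F=lambda: np.round(telemetry.current_wrist_force(),2)
q=quat(-.044)
print(F())
r.move_l([.506,.1015,.11],q,vel=.15)
print(r.move_l([.506,.1015,.081],vel=.08,guard=8),telemetry.current_ee_pos(),F())
gripper_to(.012,6); print(telemetry.current_opening(),F(),np.round(telemetry.current_torque(),3))
k=vision.get_calibration("wrist"); im=vision.snapshot("wrist"); cv2.imwrite("pics/w3.png",im[:,:,::-1])
im=vision.snapshot("side"); cv2.imwrite("pics/s3.png",cv2.resize(im[140:300,190:350,::-1],None,fx=3.7,fy=3.7))
print(telemetry.current_t(),telemetry.current_ee_pos())
E
```

```text
[-0.58 -0.56 -0.24]
False [0.50621331 0.10154344 0.08123585] [-0.13  0.1  -0.22]
0.01786701749639097 [-1.08 -0.22  2.08] [-0.052  0.131 -0.009]
7.2917 [0.50601537 0.10152899 0.08117863]
```

View pics/w3.png

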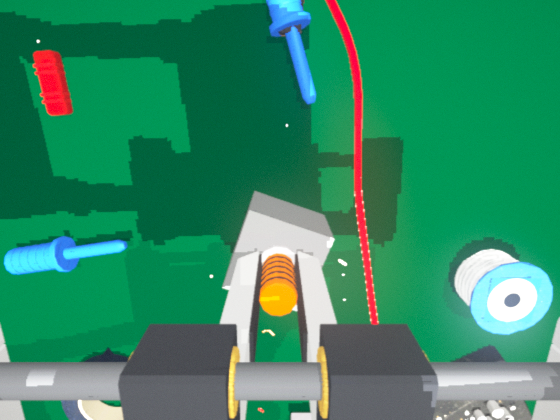

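View pics/s3.png

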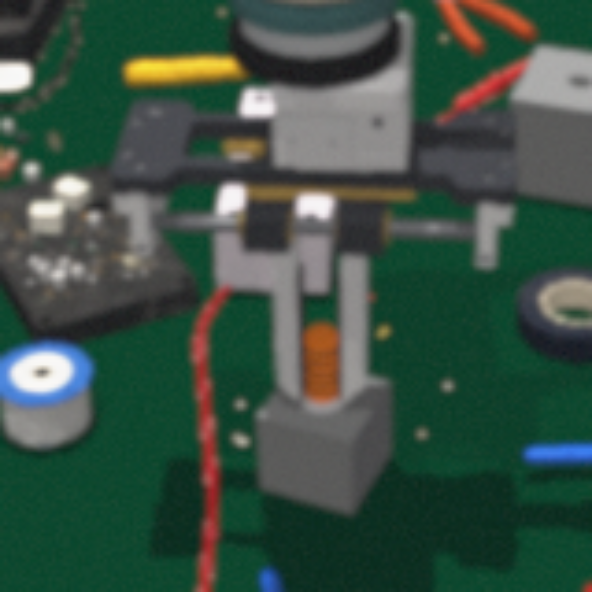

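```bash
python3 - <<'E'
from h import *
F=lambda: np.round(telemetry.current_wrist_force(),2)
gripper_to(.012,30); print(telemetry.current_opening(),F())
r.move_l([.506,.1015,.15],vel=.12,guard=15); print(F(),telemetry.current_ee_pos())
r.move_l([.5402,-.1096,.15],vel=.2)
r.move_l([.5402,-.1096,.131],vel=.06,guard=5); r.hold(.2)
print(F(),np.round(telemetry.current_torque(),3),telemetry.current_ee_pos(),telemetry.current_opening())
for c in ["wrist","side","scene"]:
    k=vision.get_calibration(c); np.save(f"k4{c}.npy",k,allow_pickle=True)
    im=vision.snapshot(c); cv2.imwrite(f"pics/4{c}.png",im[:,:,::-1])
    u,v=map(int,proj(k,[.54,-.13,.07])); print(c,u,v)
    u=min(max(u,60),500);v=min(max(v,60),360)
    cv2.imwrite(f"pics/4{c}z.png",cv2.resize(im[v-60:v+60,u-60:u+60,::-1],None,fx=5,fy=5,interpolation=cv2.INTER_CUBIC))
print(telemetry.current_t())
E
```

```text
0.017464642606709498 [-0.37 -0.05  2.62]
[-0.09  0.2  -0.25] [0.50542234 0.10142528 0.14934181]
[ 0.37  0.46 -1.02] [-0.053  0.058 -0.032] [ 0.54045493 -0.10966022  0.1312496 ] 0.01780067518515789
wrist 276 271
side 264 172
scene 317 183
10.2667
```

View pics/4wrist.png

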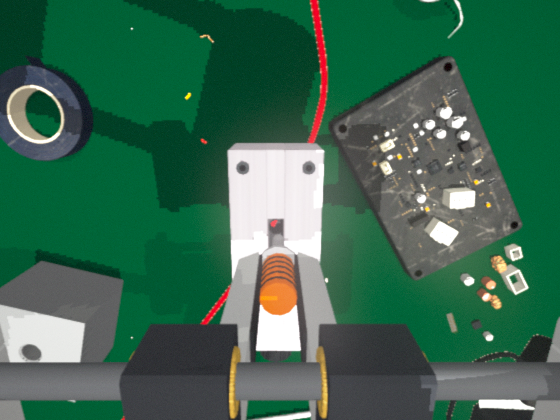

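View pics/4sidez.png

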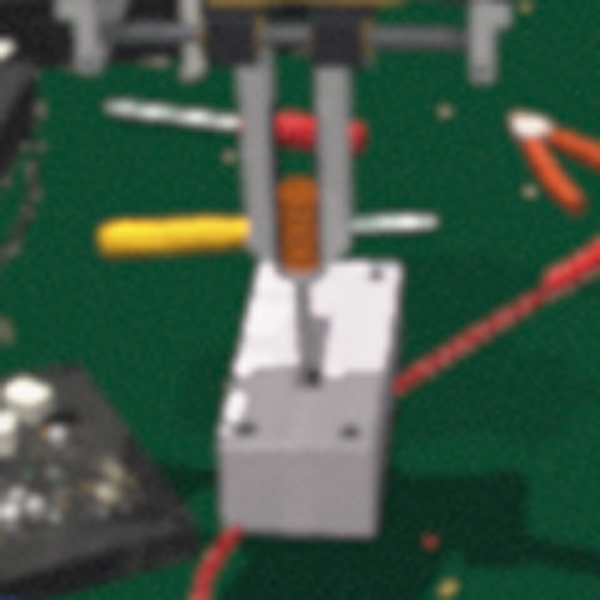

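View pics/4scenez.png

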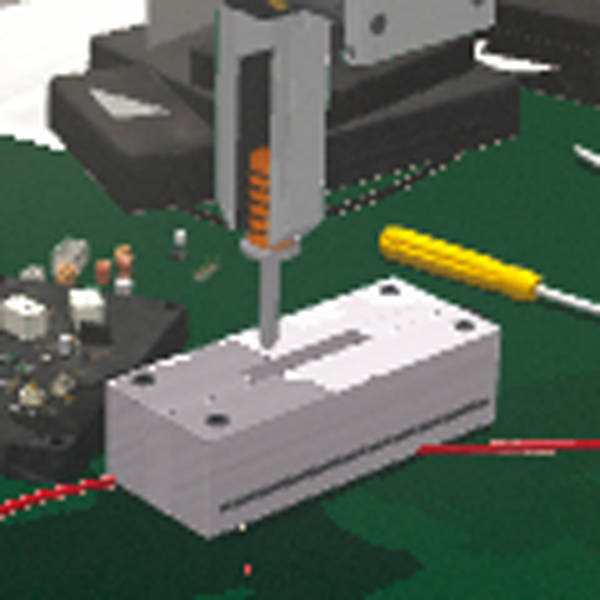

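The pin tip is just above the slot's +y end and centred in the wrist, side and scene pictures. I lower it with a guard.

```bash
python3 - <<'E'
from h import *
F=lambda: np.round(telemetry.current_wrist_force(),2)
print(F())
p=[.5402,-.1096]
g=r.move_l([*p,.098],vel=.04,guard=3); print(g,F(),telemetry.current_ee_pos(),np.round(telemetry.current_torque(),3))
if not g:
    g=r.move_l([*p,.092],vel=.015,guard=2.5); print(g,F(),telemetry.current_ee_pos())
print(telemetry.current_t())
E
```

```text
[-0.08 -0.56 -0.69]
False [ 0.94  0.02 -0.62] [ 0.54031064 -0.10965689  0.09815084] [-0.056  0.098  0.038]
True [ 0.21 -0.36  5.05] [ 0.54033364 -0.10968721  0.09471454]
11.5667
```

```bash
python3 - <<'E'
from h import *
F=lambda: np.round(telemetry.current_wrist_force(),2)
ax=np.array([np.cos(-.044),np.sin(-.044),0])
c=np.array([.5402,-.1096,.0965]); r.move_l(c,vel=.03)
t=telemetry.current_t()
for s in (1,-1):
    g=r.move_l(c+s*.003*ax,vel=.01,guard=2); P=telemetry.current_ee_pos(); print(s,g,(P-c)@ax*1e3,F())
    r.move_l(c,vel=.02)
print(telemetry.current_t()-t,F())
E
```

```text
1 True 0.023304503173357537 [-1.03  0.04 -0.82]
-1 False -2.818546944994715 [ 1.28  0.33 -1.42]
1.2415999999999983 [ 0.17 -0.27 -0.62]
```

```bash
python3 - <<'E'
from h import *
ax=np.array([np.cos(-.044),np.sin(-.044),0])
c=np.array([.5402,-.1096,.0965])
for o in (0.6,0,-1.4,-2.8,-3.4):
    r.move_l(c+o*1e-3*ax,vel=.03,guard=6)
    f=[]
    for i in range(6): r.hold(.02); f.append(telemetry.current_wrist_force())
    print(o,np.round((telemetry.current_ee_pos()-c)@ax*1e3,2),np.round(np.mean(f,0),2),np.round(np.std(f,0),2))
r.move_l(c-.0014*ax,vel=.03); print(telemetry.current_t())
E
```

```text
0.6 0.44 [-0.21  0.05 -0.42] [0.52 0.61 0.59]
0 0.05 [ 0.01 -0.13 -0.34] [0.65 0.4  0.76]
-1.4 -1.39 [ 0.2  -0.14 -0.39] [0.58 0.26 0.4 ]
-2.8 -2.73 [ 0.04 -0.17 -0.61] [0.4  0.43 0.25]
-3.4 -2.86 [ 1.9   0.1  -1.54] [0.5  0.33 0.53]
15.0583
```

Walls were felt at about -2.9 and +0.3 mm, so the slot's middle is at -1.3 mm. Next I slide toward -y at about 4 N.

```bash
cat > slide.py <<'E'
from h import *
ax=np.array([np.cos(-.044),np.sin(-.044),0]); ay=np.array([-ax[1],ax[0],0])
c0=np.array([.5402,-.1096,0])-.0013*ax
def favg(n=3):
    f=[]
    for i in range(n): r.hold(.02); f.append(telemetry.current_wrist_force())
    return np.mean(f,0)
E
python3 - <<'E'
from slide import *
p=c0+[0,0,.0965]
r.move_l(p,vel=.03)
g=r.move_l(c0+[0,0,.093],vel=.012,guard=2.5); z=telemetry.current_ee_pos()[2]; zr=z
print(g,z,favg(),telemetry.current_t())
s=0; found=False; log=[]
while s<.041 and telemetry.current_t()<33:
    s+=.0015
    if r.move_l(c0-s*ay+[0,0,z],vel=.02,guard=8): print("guard",s)
    f=favg(); log.append((round(s*1e3,1),round((z-zr)*1e3,2),*np.round(f,1)))
    if f[2]<1.5:
        g=r.move_l(c0-s*ay+[0,0,z-.0025],vel=.015,guard=2.5); z=telemetry.current_ee_pos()[2]
        log.append(("low",g,round((z-zr)*1e3,2)))
        if z<zr-.0012: found=True;break
    elif f[2]>6.5: z+=.0002
for l in log: print(*l)
print(found,s,z,favg(),telemetry.current_ee_pos(),telemetry.current_t())
E
```

```text
True 0.09469132200792531 [ 0.41098515 -0.12255283  4.12892859] 15.6167
1.5 0.0 0.4 -0.3 -0.3
low True -2.78
True 0.0015 0.09191129015436601 [ 0.63694491 -0.78750167  0.89446436] [ 0.53892906 -0.11194581  0.09191009] 16.2083
```

```bash
python3 - <<'E'
from slide import *
z=.0922
s=.0015
r.move_l(c0-s*ay+[0,0,z],vel=.02)
for o in (1,0,-1,-2,-3,-4,-5):
    g=r.move_l(c0-(s-o*1e-3)*ay+[0,0,z],vel=.02,guard=4); f=favg(4)
    e=telemetry.current_ee_pos()-c0; print(o,g,np.round(e@ay*1e3,2),np.round(f,2),round(e[2],4))
    if f[1]>2.5 or g and o<0: break
print(telemetry.current_opening(),telemetry.current_t())
k=vision.get_calibration("wrist"); im=vision.snapshot("scene"); cv2.imwrite("pics/5.png",cv2.resize(im[123:243,257:377,::-1],None,fx=5,fy=5,interpolation=cv2.INTER_CUBIC))
E
```

```text
1 False -1.27 [ 0.36 -5.35 -0.73] 0.0922
0 False -1.62 [ 0.89 -4.01 -0.58] 0.0922
-1 False -2.14 [ 0.48 -2.15 -0.65] 0.0922
-2 False -2.92 [0.51 0.03 0.04] 0.0921
-3 False -4.29 [-0.24  0.41 -0.31] 0.092
-4 False -5.5 [ 0.06  0.31 -0.81] 0.0922
-5 False -6.44 [-0.13  0.61 -0.7 ] 0.0922
0.017290306104726188 18.675
```

View pics/5.png

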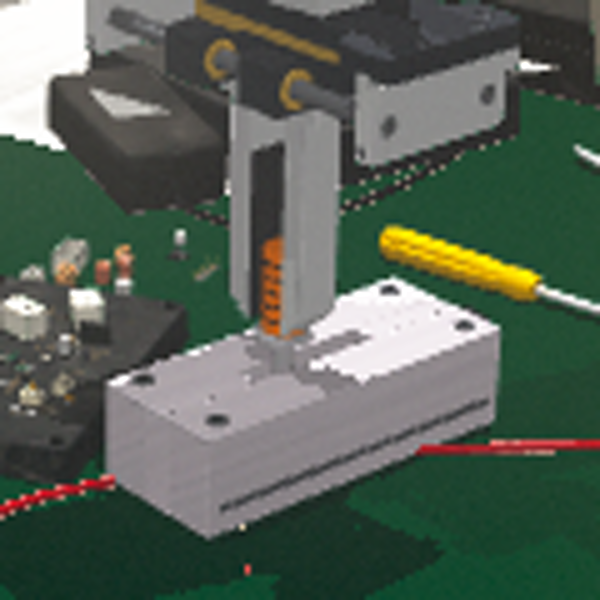

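The tip is in the hole: it has dropped 2.7 mm, with contact at -2.1 and free play to about -6.5. I centre at about -4.3 and descend gently.

```bash
python3 - <<'E'
from slide import *
s=.0043
r.move_l(c0-s*ay+[0,0,.0922],vel=.02); print(favg())
g=r.move_l(c0-s*ay+[0,0,.089],vel=.015,guard=4); print(g,telemetry.current_ee_pos(),favg())
z=telemetry.current_ee_pos()[2]
for o in (1.5,0,-1.5):
    g=r.move_l(c0-(s-o*1e-3)*ay+[0,0,z],vel=.02,guard=5); f=favg(4)
    e=telemetry.current_ee_pos()-c0; print(o,g,np.round(e@ay*1e3,2),np.round(f,2),round(e[2],4))
print(telemetry.current_t())
E
```

```text
[ 0.1489025   0.22504786 -0.61762598]
False [ 0.53859157 -0.11387243  0.08881387] [-0.06948698  0.42086428 -0.21414898]
1.5 False -3.08 [ 0.28 -1.43 -0.3 ] 0.089
0 False -4.11 [ 0.02 -0.12 -0.73] 0.0889
-1.5 False -5.68 [-0.3   0.86 -0.27] 0.0889
20.4
```

```bash
python3 - <<'E'
from slide import *
s=.0043
r.move_l(c0-s*ay+[0,0,.0889],vel=.02)
g=r.move_l(c0-s*ay+[0,0,.0825],vel=.025,guard=5); print(g,telemetry.current_ee_pos(),favg())
if not g:
    g=r.move_l(c0-s*ay+[0,0,.0792],vel=.012,guard=4); print(g,telemetry.current_ee_pos(),favg(),np.round(telemetry.current_torque(),3))
print(telemetry.current_t())
im=vision.snapshot("scene"); cv2.imwrite("pics/6.png",cv2.resize(im[123:243,257:377,::-1],None,fx=5,fy=5,interpolation=cv2.INTER_CUBIC))
im=vision.snapshot("side"); cv2.imwrite("pics/6s.png",cv2.resize(im[112:232,204:324,::-1],None,fx=5,fy=5,interpolation=cv2.INTER_CUBIC))
E
```

```text
False [ 0.53853047 -0.11378746  0.08219869] [-0.29204748  0.58270448 -0.73640134]
True [ 0.53902146 -0.11395732  0.0812143 ] [0.15145284 0.69891733 4.3584786 ] [-0.052  0.094  0.051]
21.4
```

View pics/6.png

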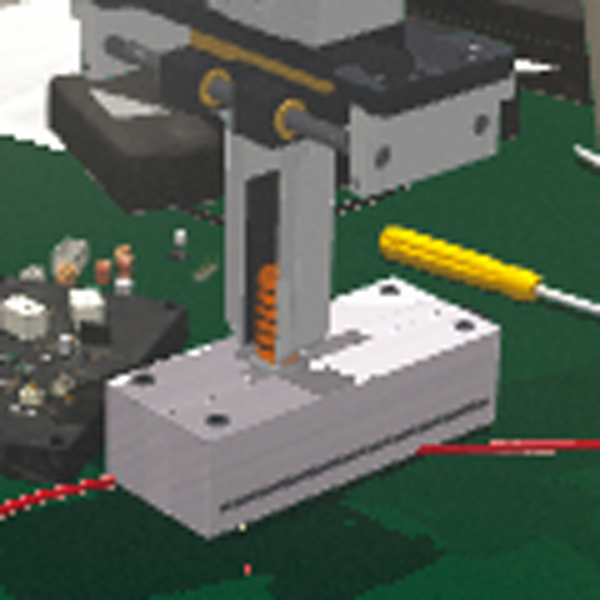

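View pics/6s.png

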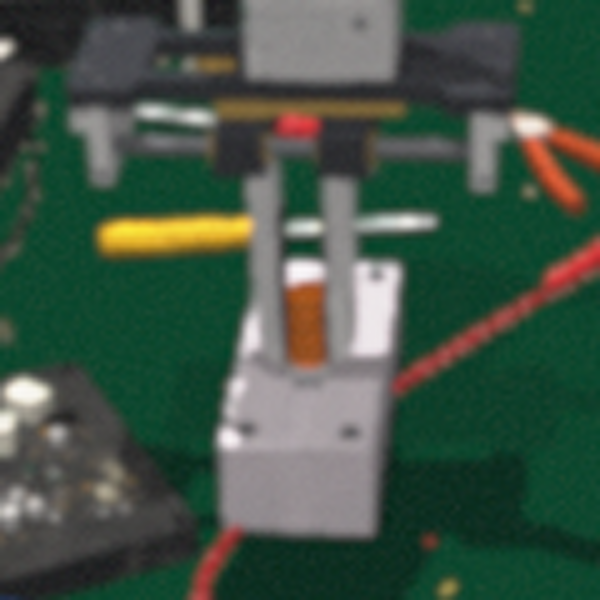

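The collar is down and TCP z is 0.0812, the same as in the parking block. A small confirming press, then release, back off and look.

```bash
python3 - <<'E'
from slide import *
p=telemetry.current_ee_pos(); 
g=r.move_l(p-[0,0,.001],vel=.01,guard=4); print(g,telemetry.current_ee_pos(),favg())
p=telemetry.current_ee_pos()
gripper_to(.045,10); print(favg())
r.move_l([p[0],p[1],.19],vel=.12,guard=6)
r.move_l([.525,-.05,.27],vel=.25)
k=vision.get_calibration("wrist"); np.save("k7.npy",k,allow_pickle=True)
for c in ["wrist","side","scene"]:
    im=vision.snapshot(c); cv2.imwrite(f"pics/7{c}.png",im[:,:,::-1])
    if c!="wrist": print([(np.round(d["at"],4),d["score"]) for d in models.mark_of("pin",c)])
    k=vision.get_calibration(c); u,v=map(int,proj(k,[.54,-.12,.06])); v=min(v,359);print(c,u,v)
    cv2.imwrite(f"pics/7{c}z.png",cv2.resize(im[v-60:v+60,u-60:u+60,::-1],None,fx=5,fy=5,interpolation=cv2.INTER_CUBIC))
print(telemetry.current_t())
E
```

```text
False [ 0.53909847 -0.11399503  0.08119335] [-2.00265747  0.99044272  7.08743289]
[-0.132974    0.28502278  0.16156913]
wrist 295 252
[(array([0.5254, 0.1821, 0.0136]), 0.94), (array([0.4038, 0.1009, 0.0161]), 0.51), (array([ 0.54  , -0.127 , -0.0019]), 0.45), (array([ 3.682e-01, -2.730e-02,  1.000e-04]), 0.43)]
side 264 178
[(array([0.4081, 0.1009, 0.0167]), 0.78), (array([0.5328, 0.1877, 0.0164]), 0.75)]
scene 314 189
24.3583
```

View pics/7wristz.png

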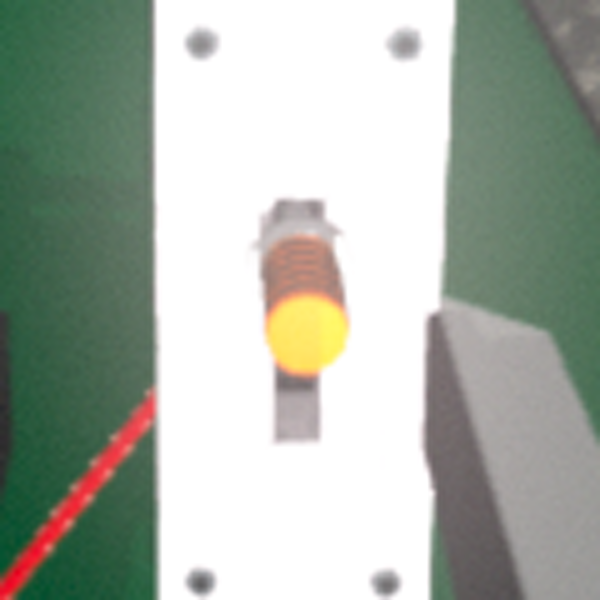

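View pics/7scenez.png

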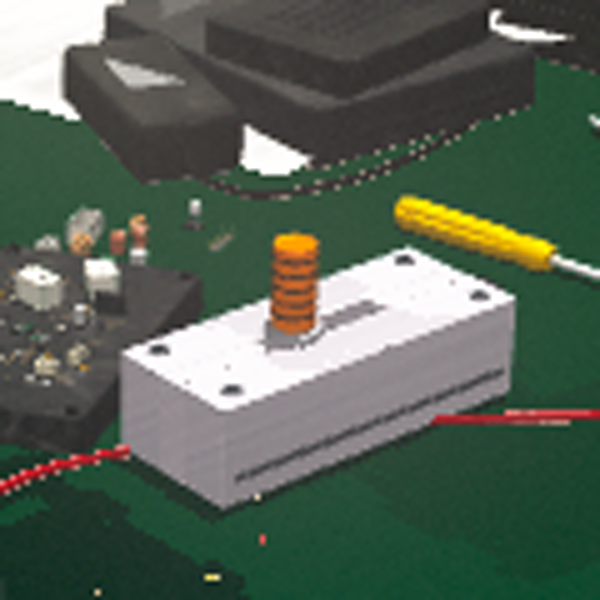

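View pics/7side.png

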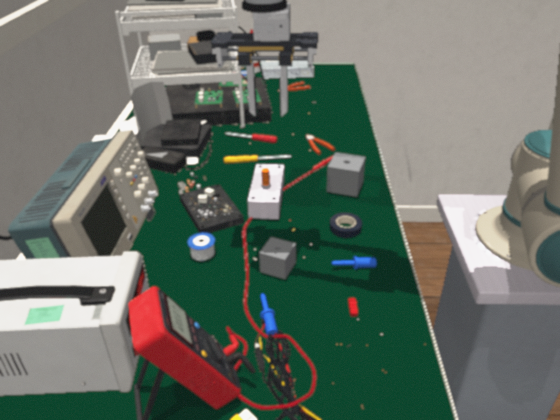

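```bash
python3 - <<'E'
from plant import r,telemetry
r.sign_off(); print(telemetry.current_t())
E
```

```text
the job is handed in; nothing more can be done
the job is handed in; nothing more can be done
```

The pin is locked in the clamp base, and I handed the job in after about 24 s. I took it from the small parking block, lowered it into the slot and slid it along the rail until it dropped into the hole, about 17 mm from the rail's middle toward +y. I then pushed it home and let go.

**Last checks:**
- **Seating:** the tool stopped at z = 81.2 mm, the same height as when the pin sat in the parking block. A further press of about 7 N did not move it.
- **Forces:** the highest force I read with the pin in the base was about 7 N; I only sampled it between moves.
- **After release:** the pictures show the pin upright with its collar on the base and the gripper clear.
- **Bystanders:** the tape roll, solder spool and fuse holder look unmoved in the side picture, judged by eye.

**Disagreements:**
- **Blue look-alikes:** both blue pins stood upright in the first pictures but were lying down by 5.3 s. I never went near them and felt no contact. I think they toppled by themselves, but I can't prove it.
- **Pin detector:** after placing, it found the pin only weakly from the side (score 0.45, about 13 mm off along y) and not at all from the scene camera. I relied on the pictures and the tool height instead.

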